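# Open the sprung tile case under your hand

## Task

Open the wooden tile case with the green lid so that the glaze tiles can be compared: press the red button gently, no harder than it needs, and keep a finger just over the lid as you do, because a strong spring throws it open as soon as the catch lets go. Steady the lid all the way as it rises so that it never flies up, until it stands fully open by itself past upright, then take your hand away. Leave the things around the case where they are.

Things in the scene. Friction and masses are not known exactly. Their poses are not given: they have to be found in the camera images.
- case: Wooden case fixed to the table, 120 mm deep (x) by 170 wide (y), body 55 tall, closed lid's top 67 above the table. Origin: centre of the underside; +z up. Its front, with catch and button, faces its -x; the lid's hinge runs along its back (+x). The steel catch housing (42 x 40 mm, 70 tall) stands at mid front, x -104 to -62 mm. Three glaze tiles lie inside.
- button_top (a point): Centre of the top of the round red release button (20 mm across) on the catch housing, at case x = -86 mm, 24 mm in front of the lid's front edge. Unpressed it stands 13 mm above the closed lid's top; fully pressed still 6 mm above, so of two fingertips at one height one can press it while the other hovers over the lid.
- button (a joint): How far the red button is pressed straight down, m: 0 up, 0.007 at its hard stop. Its spring needs 2 N to start, 7 N at the stop. The catch lets the lid go at about 0.005 (5 to 6 N).
- lid (a joint): Angle of the green lid (120 x 170 x 12 mm, about 0.15 kg), rad: 0 shut, 1.57 upright, 1.75 at its stop, leaning back, where its spring keeps it. The spring lifts the front edge with 1 to 2 N on release, less higher up; left alone the lid flies up at over 3 rad/s. Its outer face (on top when shut) turns to the back as it opens, so a finger steadying it there moves up and back with it.
- lid_edge (a point): Middle of the lid's top front edge (case x = -62 mm, 67 mm above the table when shut); it swings with the lid, 120 mm from the hinge line.
- lid_hinge (a point): Middle of the lid's hinge line, which runs along the case's y at case x = +58 mm, 55 mm above the table. The lid's underside passes through it; the outer face lies 12 mm outside it.
- water_bowl_mid (a point): teal speckled bowl, 86 mm across, 46 mm tall; a bystander, its centre half-way up
- speckle_cup_mid (a point): speckled cup with a green rim, 70 mm across, 91 mm tall; a bystander, its centre half-way up
- clay_block_mid (a point): grey-brown clay block, 89 x 62 x 56 mm; a bystander, its centre half-way up
- masking_tape_mid (a point): roll of cream masking tape lying flat, 76 mm across, 19 mm tall; a bystander, its centre half-way up
- brush_flat_mid (a point): red-handled flat brush lying down, 195 mm long; a bystander, its centre half-way up
- wood_rib_mid (a point): flat brown wooden rib, 50 x 93 x 6 mm; a bystander, its centre half-way up

How it is judged:
By the outcome, as a careful person would: the job done as asked, in the order asked, and still so for the second after the job is handed in, with the robot touching nothing.
It also fails if it takes over 51 s, if anything falls off the work surface, if the arm or the gripper's body presses on something with over 40 N, if the wrist force passes 120 N, or if a joint passes its speed limit or range.

## Robot

A 6-joint arm with a two-finger parallel gripper is mounted at the origin on a cart in front of the work surface, level with it; the furniture and walls round the work are solid. World frame = base frame: x ahead of the robot, y to its left, z up, the work surface at z = 0. Lengths are in m, angles in degrees, forces in N, time in s.
With the tool pointing down it reaches from about 0.25 to 0.725 m from the base axis. Payload 9.7 kg.
Tool frame: the origin (TCP) lies at the centre of the arm's flange, where the gripper is bolted on; the fingertips stand 173 mm ahead of it and the grasp point (between the pads) lies 155 mm ahead of it; z points along the fingers, y is the line along which they close (so a half turn about z gives the same grasp; the last joint's range is limited). The gripper opens to 85 mm and grips with 20 to 120 N. Pads are 22 mm wide; open, the fingers measure 114 mm over their backs; the gripper's body (76 mm by 85 mm) begins 54 mm behind the grasp point. The pads swing forward as they close: fully open they stand 13 mm farther back than shut.
Start: joints at [65.661, 4.979, 10.078, 95.1, 0, 90], TCP at [0.227, 0.501, 0.405] pointing down, gripper open.
Joint ranges: [-179.16, 179.16], [-48.56, 103.87], [-65.8, 70.77], [-126.05, 130.52], [-82.76, 87.17], [-180, 180]. Speed limits (degrees/s): [127.2, 127.2, 147.25, 180, 180, 180].

## Interface

Orientations are given as [roll, pitch, yaw] about the fixed x, y, z axes, in that order (R = Rz(yaw) Ry(pitch) Rx(roll)).
In Python, from workcell import monitor, camera, get_calibration, bot gives the robot as it stands.
- The arm moves only by the tool carry_out, never from a script. Its argument "targets" is text: rows parted by semicolons, each of 7 numbers parted by spaces: the shift along the tool's x, y, z in units of 0.04 m (1.0 is 0.04 m), then the turn, a rotation vector about the tool's x, y, z in units of 0.1 rad (1.0 is 0.1 rad), then the opening, from -1 (shut) to 1 (fully open), so that 0 is half open. A call has exactly 8 rows; each row shifts and turns the commanded pose from where the row before left it, along the tool's axes as they then stand; what a row does not reach is not made up. A row lasts 1/12 s, in which the tool goes at most 41.7 mm and 7.16 degrees, less where a joint would pass 70% of its speed; a pose out of reach is approached as far as the arm can. A call with a number of a shift or a turn outside -1 to 1 is refused whole. A call with a gripper value outside its range is refused whole. The fingers move at their own pace and stop on an object; "newtons" is the grip in N (left out, the last holds). Time passes only in rows, so rows that do not move let the fingers close, or fill a call up. It gives the time, the measured TCP pose, the force, the opening and the grip force at its end, in the units of the state.
- monitor.get_obs(): the state, without advancing time (a new reading comes with each control period).
- camera(name): name is "side" or "top" or "wrist"; returns the picture (420x560x3 uint8, red, green, blue); there is no depth.
- get_calibration(name): a dict with "fx", "fy", "cx", "cy" (pixels), "view" (4x4, takes a point from world to camera coordinates). Camera axes: x right, y down, z forward; pixel columns grow to the right and rows downward; lengths in m; the calibration is good to about 2 mm. A picture is of the moment at which its call begins: read the wrist's pose just before it. get_calibration takes no time and is no camera call; for the wrist camera it gives the pose at the moment of the call.
- bot.job_done(): hands the job in; it is judged then, once.
The state is a dict: "time": time; "q": joint angles; "qd": joint speeds; "joint_efforts": joint torques, N m; "ee_pos": TCP position; "tcp_rot": TCP orientation; "wrist_force": force on the tool from outside, world axes, zero at the start; "torque": the same for the moment, N m; "opening": finger opening in m; "grasp_force": force on a finger pad.
Only numpy, scipy, OpenCV 4.12 (cv2) and the standard library are available. Lean on these libraries where they do the work, as an engineer would, in place of code of your own. Each camera call takes 0.05 s, during which the arm holds its last target. There are 200 camera calls.

## Working session

There is one attempt and no reset: what is moved stays moved. The work goes in short steps, Python scripts to look and compute and a tool call to move; the robot and the scene stay as the last step left them, time stands still between calls to the robot, and variables do not carry over. Pictures are saved under pics/ and viewed, at most 10 in all, crops included, and the job is handed in when it is done.

Besides the shell and the picture viewer there is one more tool, called after "Request:" by a JSON object that holds its "fn" and its "kwargs", one argument or row to a line. carry_out: Moves the arm, as the interface text tells. Shifts and turns lie within -1 to 1; 1 stands for 0.04 m of shift or 0.1 rad of turn. Its arguments: {"type":"object","properties":{"targets":{"type":"string"},"newtons":{"type":"number"}},"required":["targets"]}

```bash
mkdir -p pics; ls; python3 - <<'E'
from workcell import monitor, camera, get_calibration, bot
import cv2,numpy as np
o=monitor.get_obs();print(o)
for n in ("side","top"):
    im=camera(n);cv2.imwrite(f"pics/{n}0.png",im[:,:,::-1]);c=get_calibration(n);print(n,c)
E
```

```text
pics
{'time': 0.0, 'q': array([6.56614536e+01, 5.01376949e+00, 1.00331954e+01, 9.51005869e+01,
       1.82718411e-03, 9.00009265e+01]), 'qd': array([-0.02912513, -0.08948969,  0.04142184, -0.00745892, -0.05945091,
        0.06372292]), 'joint_efforts': array([ 9.80627337e-04, -5.20386457e+01,  4.64806330e+01,  1.60690286e-02,
        6.04610045e-05, -3.25251710e-05]), 'ee_pos': array([0.22666855, 0.50112467, 0.40394602]), 'tcp_rot': array([-1.79918839e+02, -1.82586981e-03,  1.55660525e+02]), 'wrist_force': array([-0.38363076, -0.1918261 , -0.3626164 ]), 'torque': array([-0.02412198, -0.03479968,  0.02765546]), 'grasp_force': 0.0, 'opening': 0.08504735267139163}
side {'fx': 529.5686238749909, 'fy': 529.5686238749909, 'cx': 275.846622659717, 'cy': 209.59331123035255, 'view': array([[-0.9999112 , -0.00171269, -0.01321608,  0.57327777],
       [ 0.01064968,  0.49348077, -0.86969151,  0.02186138],
       [ 0.00801139, -0.86975502, -0.4934187 ,  1.64037268],
       [ 0.        ,  0.        ,  0.        ,  1.        ]])}
top {'fx': 412.1620187717976, 'fy': 412.1620187717976, 'cx': 287.9305618557899, 'cy': 204.94079285299233, 'view': array([[-0.02349644, -0.99970744, -0.00574034,  0.05409226],
       [-0.98532576,  0.02412865, -0.16897028,  0.58658466],
       [ 0.16905936,  0.00168591, -0.98560443,  1.11045216],
       [ 0.        ,  0.        ,  0.        ,  1.        ]])}
```

View pics/top0.png

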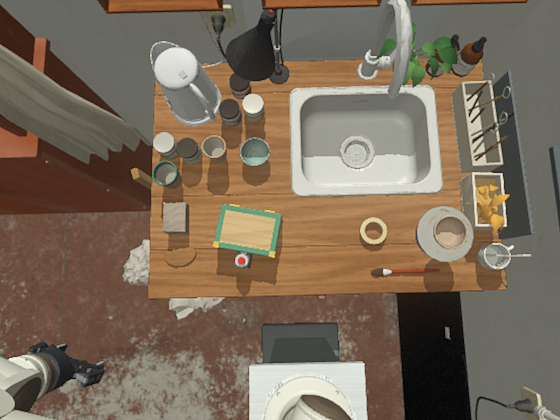

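View pics/side0.png

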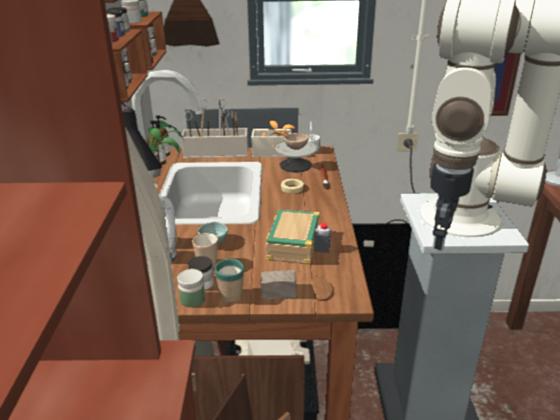

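The top view shows the case near pixel (248,230) with the red button at (241,260). World +x is up in the image and +y is left, so the front faces the robot. In the side view the case is at (293,235) and the button at (323,227).

```bash
cat > h.py <<'E'
import cv2,numpy as np
from workcell import get_calibration
def ray(n,u,v,c=None):
    c=c or get_calibration(n);V=c["view"];R,t=V[:3,:3],V[:3,3]
    return -R.T@t, R.T@np.array([(u-c["cx"])/c["fx"],(v-c["cy"])/c["fy"],1])
def plane(n,u,v,z,c=None):
    o,d=ray(n,u,v,c);return o+d*(z-o[2])/d[2]
def tri(a,b):
    A=np.zeros((3,3));y=np.zeros(3)
    for o,d in (a,b):
        d=d/np.linalg.norm(d);P=np.eye(3)-np.outer(d,d);A+=P;y+=P@o
    return np.linalg.solve(A,y)
E
python3 - <<'E'
from h import *
rd={}
for n,roi in (("top",(190,195,295,280)),("side",(255,200,345,270))):
    im=cv2.imread(f"pics/{n}0.png");x0,y0,x1,y1=roi
    hsv=cv2.cvtColor(im,cv2.COLOR_BGR2HSV)[y0:y1,x0:x1]
    red=((hsv[...,0]<6)|(hsv[...,0]>174))&(hsv[...,1]>170)&(hsv[...,2]>90)
    ys,xs=np.nonzero(red);u,v=xs.mean()+x0,ys.mean()+y0;rd[n]=(u,v)
    print(n,"red",len(xs),u,v,plane(n,u,v,.079))
    g=cv2.inRange(hsv,(60,90,40),(95,255,255))
    c=max(cv2.findContours(g,0,2)[0],key=cv2.contourArea)
    r=cv2.boxPoints(cv2.minAreaRect(c))+[x0,y0]
    h=cv2.convexHull(c);q=cv2.approxPolyDP(h,4,True)[:,0]+[x0,y0]
    print("rect",[plane(n,*p,.067)[:2].round(4) for p in r]);print("poly",[(p,plane(n,*p,.067)[:2].round(4)) for p in q])
print("tri",tri(ray("top",*rd["top"]),ray("side",*rd["side"])))
im=cv2.imread("pics/top0.png")[190:285,180:300];cv2.imwrite("pics/crop.png",cv2.resize(im,None,fx=6,fy=6,interpolation=2))
E
```

```text
top red 31 241.09677419354838 260.3225806451613 [0.43503342 0.16918868 0.079     ]
rect [array([0.4926, 0.2427]), array([0.5919, 0.2259]), array([0.5585, 0.0608]), array([0.4601, 0.08  ])]
poly [(array([222, 205]), array([0.5891, 0.223 ])), (array([280, 215]), array([0.5572, 0.0625])), (array([274, 250]), array([0.4613, 0.0808])), (array([215, 240]), array([0.4924, 0.2418]))]
side red 27 323.5925925925926 224.8148148148148 [0.44063339 0.17027123 0.079     ]
rect [array([0.5947, 0.2294]), array([0.5635, 0.0593]), array([0.4709, 0.1299]), array([0.5093, 0.2874])]
poly [(array([280, 210]), array([0.5601, 0.0641])), (array([303, 245]), array([0.5006, 0.2516])), (array([268, 241]), array([0.593 , 0.2306]))]
tri [0.43778013 0.16901519 0.07798429]
```

View pics/crop.png

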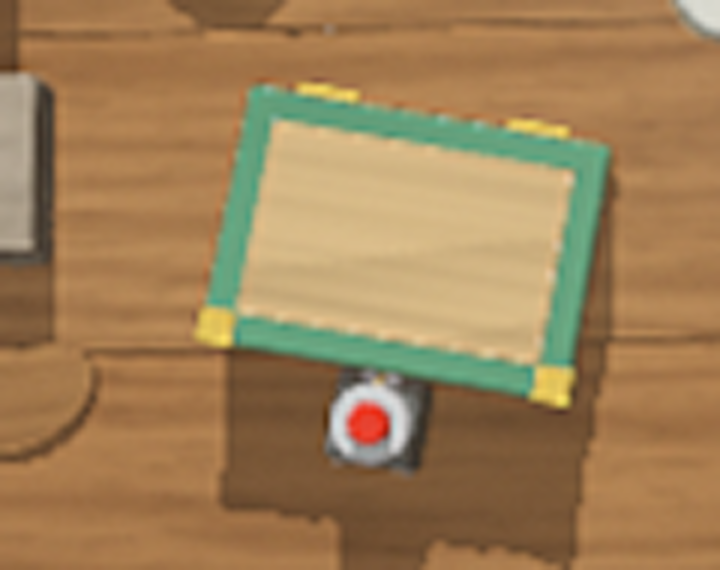

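The crop shows the lid corners at crop pixels (252,87), (608,147), (570,408) and (197,345). The button is at (368,423), in front of the lid.

```bash
python3 - <<'E'
from h import *
P=[plane("top",180+a/6-.4,190+b/6-.4,.067)[:2] for a,b in ((252,87),(608,147),(570,408),(197,345))]
BL,BR,FR,FL=P;print(np.round(P,4))
print("dims",[np.linalg.norm(a-b) for a,b in ((BL,BR),(FL,FR),(BL,FL),(BR,FR))])
y=(BL-BR)+(FL-FR);x=(BL-FL)+(BR-FR)
px=np.degrees(np.arctan2(x[1],x[0]));py=np.degrees(np.arctan2(-y[0],y[1]));print(px,py)
psi=np.radians((px*120+py*170*1.4)/(120+170*1.4));ex=np.array([np.cos(psi),np.sin(psi)])
c=sum(P)/4; print("lid centre",c,"button from lid",c-ex*.084,"psi",np.degrees(psi))
E
```

```text
[[0.5917 0.2241]
 [0.5596 0.0599]
 [0.4407 0.0796]
 [0.4732 0.2487]]
dims [np.float64(0.16730070036223585), np.float64(0.17222111248050956), np.float64(0.12106150918911521), np.float64(0.12054388952262933)]
-10.554426641139047 -10.961030069194523
lid centre [0.51628102 0.1530745 ] button from lid [0.43377569 0.16885015] psi -10.82473841733235
```

Request:
{"fn": "carry_out", "kwargs": {
  "targets": "0 0 0 0 0 1 -0.15;0 0 0 0 0 1 -0.15;0 0 0 0 0 1 -0.15;0 0 0 0 0 1 -0.15;0 0 0 0 0 1 -0.15;0 0 0 0 0 1 -0.15;0 0 0 0 0 1 -0.15;0 0 0 0 0 1 -0.15",
  "newtons": 20
}}

```text
time: 0.77
ee_pos: [0.2267, 0.5011, 0.4042]
tcp_rot: [-180.0, 0.0, 109.5]
wrist_force: [-0.0, 0.5, 0.1]
opening: 0.0365
grasp_force: 0.0
```

Request:
{"fn": "carry_out", "kwargs": {
  "targets": "0 0 0 0 0 1 -0.15;0 0 0 0 0 1 -0.15;0 0 0 0 0 1 -0.15;0 0 0 0 0 1 -0.15;0 0 0 0 0 1 -0.15;0 0 0 0 0 0.34 -0.15;0 0 0 0 0 0 -0.15;0 0 0 0 0 0 -0.15"
}}

```text
time: 1.43
ee_pos: [0.2266, 0.5011, 0.4044]
tcp_rot: [-180.0, 0.0, 79.3]
wrist_force: [0.1, 0.3, 0.7]
opening: 0.0367
grasp_force: 0.0
```

```bash
cat >> h.py <<'E'
from scipy.spatial.transform import Rotation as Ro
from workcell import monitor
PSI=np.radians(-10.8);EX=np.array([np.cos(PSI),np.sin(PSI),0]);EZ=np.array([0,0,1.])
BUT=np.array([.436,.169,0]);L=.173
def goal(cx,z,tilt):
    """TCP pose: tool-axis tip at case x cx, height z; tilt leans the body to case +x"""
    a=np.radians(tilt);tz=-np.sin(a)*EX-np.cos(a)*EZ;ty=np.cos(a)*EX-np.sin(a)*EZ
    R=np.column_stack([np.cross(ty,tz),ty,tz]);return BUT+EX*(cx+.086)+EZ*z-L*tz,R
def delta(cx,z,tilt):
    o=monitor.get_obs();R=Ro.from_euler("xyz",o["tcp_rot"],degrees=True).as_matrix()
    p,G=goal(cx,z,tilt)
    print("t",o["time"],"pos",o["ee_pos"].round(4),"rot",o["tcp_rot"].round(2),"F",o["wrist_force"].round(2),"open",o["opening"].round(4))
    print("shift units",(R.T@(p-o["ee_pos"])/.04).round(3),"turn units",(Ro.from_matrix(R.T@G).as_rotvec()/.1).round(3),"goal-frame shift",(G.T@(p-o["ee_pos"])/.04).round(3))
E
python3 -c "
from h import *
delta(-.066,.115,8)"
```

```text
Traceback (most recent call last):
  File "h.py", line 24, in delta
    print("t",o["time"],"pos",o["ee_pos"].round(4),"rot",o["tcp_rot"].round(2),"F",o["wrist_force"].round(2),"open",o["opening"].round(4))
                                                                                                                    ^^^^^^^^^^^^^^^^^^
AttributeError: 'float' object has no attribute 'round'
```

```bash
sed -i 's/o\["opening"\].round(4)/round(o["opening"],4)/' h.py
python3 -c "
from h import *
delta(-.066,.115,8)"
```

```text
t 1.4333 pos [0.2266 0.5011 0.4044] rot [-1.7999e+02  4.0000e-02  7.9320e+01] F [0.1  0.31 0.65] open 0.0367
shift units [-7.19   7.784  2.954] turn units [1.395 0.008 0.02 ] goal-frame shift [-7.176  8.134  1.837]
```

Request:
{"fn": "carry_out", "kwargs": {
  "targets": "-0.4 0.4 0.1 0 0 0 -0.15;-0.5 0.55 0.15 0 0 0 -0.15;-0.55 0.6 0.2 0 0 0 -0.15;-0.6 0.65 0.25 0 0 0 -0.15;-0.6 0.65 0.25 0 0 0 -0.15;-0.6 0.65 0.25 0 0 0 -0.15;-0.6 0.65 0.25 0 0 0 -0.15;-0.6 0.65 0.25 0 0 0 -0.15"
}}

```text
time: 2.1
ee_pos: [0.3826, 0.2888, 0.3362]
tcp_rot: [180.0, -0.0, 79.3]
wrist_force: [1.1, 0.5, 0.2]
opening: 0.0366
grasp_force: 0.0
```

Request:
{"fn": "carry_out", "kwargs": {
  "targets": "-0.6 0.65 0.25 0 0 0 -0.15;-0.6 0.65 0.25 0 0 0 -0.15;-0.6 0.65 0.25 0 0 0 -0.15;-0.54 0.6 0.25 0 0 0 -0.15;-0.4 0.434 0.254 0 0 0 -0.15;0 0 0 0.7 0 0 -0.15;0 0 0 0.69 0 0 -0.15;0 0 0 0 0 0 -0.15"
}}

```text
time: 2.77
ee_pos: [0.4792, 0.1598, 0.2857]
tcp_rot: [-171.8, 0.0, 79.2]
wrist_force: [0.2, -0.4, 0.2]
opening: 0.036
grasp_force: 0.0
```

```bash
python3 -c "
from h import *
from workcell import camera
delta(-.066,.115,8)
delta(-.066,.095,8)
for n in ('wrist','side'):
    im=camera(n);cv2.imwrite(f'pics/{n}1.png',im[:,:,::-1])
cv2.imwrite('pics/side1c.png',cv2.resize(im[120:270,220:420,::-1],None,fx=4,fy=4,interpolation=2))
"
```

```text
t 2.7667 pos [0.4792 0.1598 0.2857] rot [-1.7176e+02  4.0000e-02  7.9230e+01] F [ 0.25 -0.42  0.2 ] open 0.036
shift units [ 0.024 -0.005 -0.015] turn units [-0.042  0.007  0.004] goal-frame shift [ 0.024 -0.005 -0.015]
t 2.7667 pos [0.4792 0.1598 0.2857] rot [-1.7176e+02  4.0000e-02  7.9230e+01] F [ 0.25 -0.42  0.2 ] open 0.036
shift units [0.024 0.066 0.48 ] turn units [-0.042  0.007  0.004] goal-frame shift [0.024 0.064 0.48 ]
```

View pics/wrist1.png

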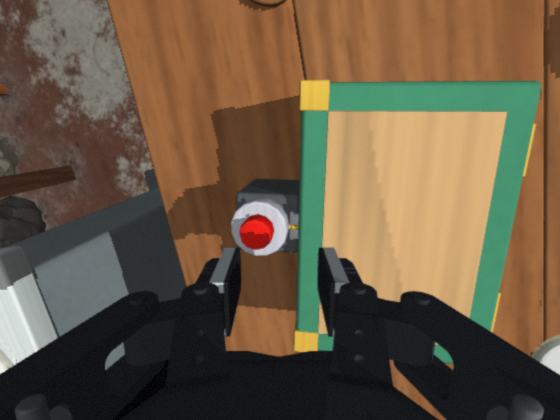

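View pics/side1c.png

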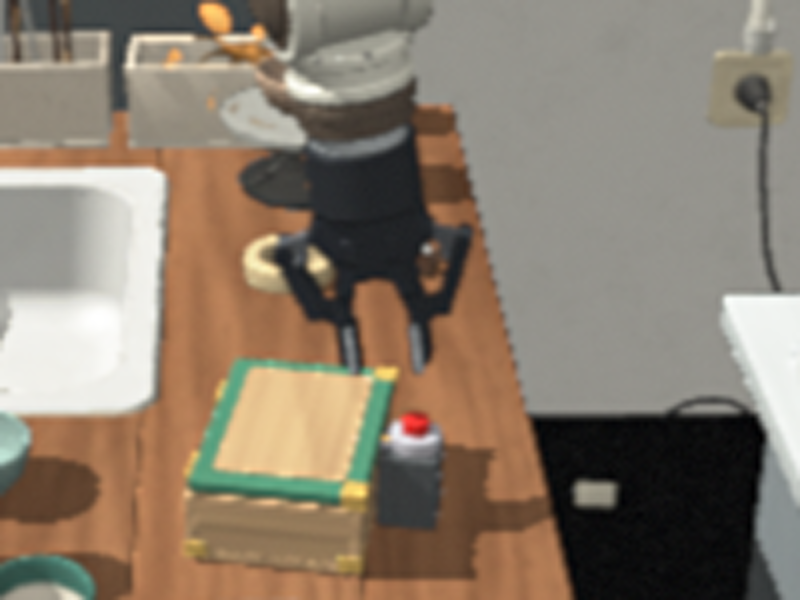

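The wrist picture shows the red button at (257,231). The tips appear at about (228,252) and (330,252), with the lid under the right finger. The side crop shows the hand clear above the case.

```bash
python3 - <<'E'
from h import *
c=get_calibration("wrist");V=c["view"]
im=cv2.imread("pics/wrist1.png");hsv=cv2.cvtColor(im,cv2.COLOR_BGR2HSV)
m=((hsv[...,0]<6)|(hsv[...,0]>174))&(hsv[...,1]>170)&(hsv[...,2]>90);m[:, :220]=0;m[:,300:]=0
ys,xs=np.nonzero(m);print("red",xs.min(),xs.max(),ys.min(),ys.max(),plane("wrist",xs.mean(),ys.mean(),.078))
for n in ("side","top"): print(n)
for p in ((302,110),(302,332),(313,220)): print("lid pt",p,plane("wrist",*p,.067)[:2].round(4))
o=monitor.get_obs();R=Ro.from_euler("xyz",o["tcp_rot"],degrees=True).as_matrix()
for l in (.160,.166,.173):
  for y in (-.018,-.0325,.018,.0325):
    for x in (-.011,.011):
      q=V[:3,:3]@(o["ee_pos"]+R@[x,y,l])+V[:3,3];print(l,y,x,(c["cx"]+c["fx"]*q[0]/q[2]).round(),(c["cy"]+c["fy"]*q[1]/q[2]).round())
B=tri(ray("wrist",xs.mean(),ys.mean()),ray("top",241.1,260.3));print("tri",B)
im2=im[200:350,190:370];cv2.imwrite("pics/w1c.png",cv2.resize(im2,None,fx=4,fy=4,interpolation=2))
E
```

```text
red 240 272 215 248 [0.43904883 0.17141913 0.078     ]
side
top
lid pt (302, 110) [0.4762 0.2343]
lid pt (302, 332) [0.4526 0.0945]
lid pt (313, 220) [0.4721 0.1705]
0.16 -0.018 -0.011 237.0 300.0
0.16 -0.018 0.011 235.0 255.0
0.16 -0.0325 -0.011 204.0 300.0
0.16 -0.0325 0.011 201.0 254.0
0.16 0.018 -0.011 318.0 301.0
0.16 0.018 0.011 319.0 255.0
0.16 0.0325 -0.011 350.0 301.0
0.16 0.0325 0.011 353.0 255.0
0.166 -0.018 -0.011 238.0 294.0
0.166 -0.018 0.011 237.0 249.0
0.166 -0.0325 -0.011 207.0 294.0
0.166 -0.0325 0.011 204.0 249.0
0.166 0.018 -0.011 316.0 294.0
0.166 0.018 0.011 318.0 249.0
0.166 0.0325 -0.011 347.0 294.0
0.166 0.0325 0.011 350.0 249.0
0.173 -0.018 -0.011 240.0 286.0
0.173 -0.018 0.011 239.0 244.0
0.173 -0.0325 -0.011 210.0 286.0
0.173 -0.0325 0.011 208.0 243.0
0.173 0.018 -0.011 315.0 286.0
0.173 0.018 0.011 316.0 244.0
0.173 0.0325 -0.011 344.0 286.0
0.173 0.0325 0.011 347.0 244.0
tri [0.43618618 0.1696305  0.0703691 ]
```

View pics/w1c.png

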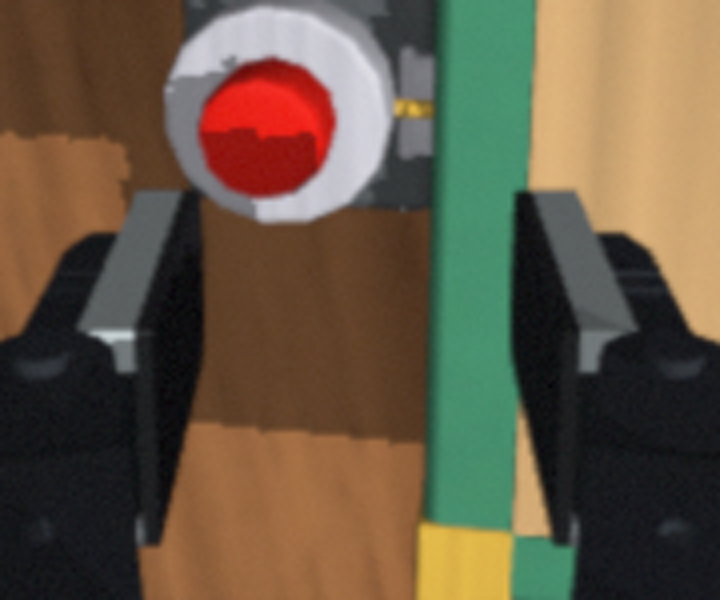

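The crop shows the inner tip corners at full-image (240,247) and (319,247). That puts the tip reach at about 0.168 m, with thin pads (about 7 mm). The wrist view moves the button to about (0.4385, 0.1708).

```bash
sed -i 's/^BUT=.*/BUT=np.array([.4385,.1708,0]);L=.168/; s/-10.8)/-10.5)/' h.py
python3 -c "
from h import *
delta(-.067,.082,9)"
```

```text
t 2.8667 pos [0.4792 0.1604 0.2862] rot [-1.7212e+02  2.0000e-02  7.9270e+01] F [-0.48  0.19  0.07] open 0.0362
shift units [0.071 0.214 0.935] turn units [ 0.195 -0.003 -0.041] goal-frame shift [0.071 0.233 0.931]
```

Request:
{"fn": "carry_out", "kwargs": {
  "targets": "0 0 0 0.2 0 -0.04 -0.15;0.07 0.233 0.1 0 0 0 -0.15;0 0 0.15 0 0 0 -0.15;0 0 0.2 0 0 0 -0.15;0 0 0.2 0 0 0 -0.15;0 0 0.15 0 0 0 -0.15;0 0 0.1 0 0 0 -0.15;0 0 0 0 0 0 -0.15"
}}

```text
time: 3.53
ee_pos: [0.4822, 0.1625, 0.2484]
tcp_rot: [-170.8, 0.0, 79.5]
wrist_force: [0.1, -0.6, 0.3]
opening: 0.0361
grasp_force: 0.0
```

```bash
python3 -c "
from h import *
from workcell import camera
delta(-.067,.082,9)
cv2.imwrite('pics/wrist2.png',cv2.resize(camera('wrist')[150:350,170:390,::-1],None,fx=3,fy=3))
cv2.imwrite('pics/side2.png',camera('side')[:,:,::-1])
delta(-.067,.082,9)"
```

```text
t 3.5333 pos [0.4822 0.1625 0.2484] rot [-1.7082e+02  1.0000e-02  7.9460e+01] F [ 0.08 -0.6   0.31] open 0.0361
shift units [0.005 0.02  0.008] turn units [-0.032  0.    -0.006] goal-frame shift [0.005 0.02  0.008]
t 3.6333 pos [0.4826 0.1625 0.2495] rot [-1.7089e+02 -3.0000e-02  7.9460e+01] F [-0.01  0.23  0.43] open 0.0365
shift units [0.002 0.015 0.038] turn units [-0.019 -0.007 -0.006] goal-frame shift [0.002 0.015 0.038]
```

View pics/wrist2.png

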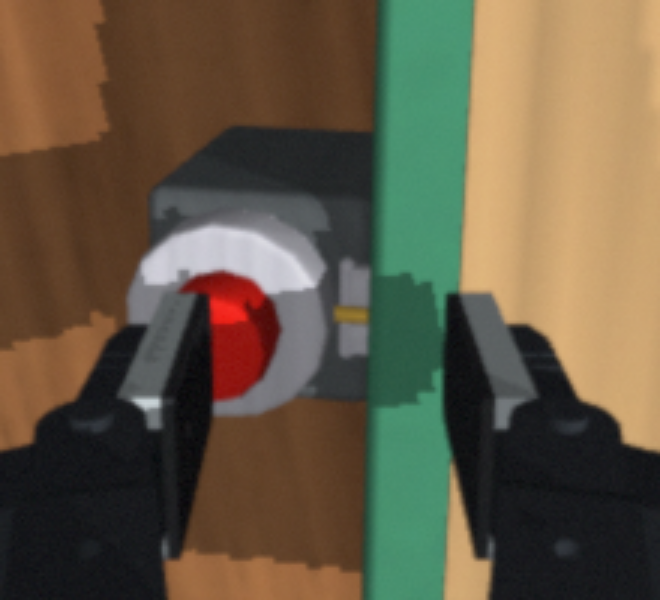

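Request:
{"fn": "carry_out", "kwargs": {
  "targets": "0 0.033 0.015 0 0 0 -0.15;0 0.002 0.015 0 0 0 -0.15;0 0.002 0.015 0 0 0 -0.15;0 0.002 0.015 0 0 0 -0.15;0 0.002 0.015 0 0 0 -0.15;0 0.002 0.01 0 0 0 -0.15;0 0 0 0 0 0 -0.15;0 0 0 0 0 0 -0.15"
}}

```text
time: 4.3
ee_pos: [0.484, 0.1623, 0.2461]
tcp_rot: [-170.9, -0.1, 79.5]
wrist_force: [0.9, -1.4, 4.2]
opening: 0.0366
grasp_force: 1.7
```

```bash
python3 -c "
from h import *
o=monitor.get_obs();R=Ro.from_euler('xyz',o['tcp_rot'],degrees=True).as_matrix()
print(R.T@o['wrist_force'],R.T@o['torque'],o['wrist_force'],o['grasp_force'])
delta(-.066,.082,9)
import workcell
im=workcell.camera('side');cv2.imwrite('pics/side3c.png',cv2.resize(im[150:270,250:370,::-1],None,fx=5,fy=5,interpolation=2))
delta(-.066,.082,9)
"
```

```text
[-1.22987091  0.4505111  -4.32058739] [-0.26894403  0.02802021  0.00431671] [ 0.88180616 -1.4189024   4.19429994] 1.694260819349438
t 4.3 pos [0.484  0.1623 0.2461] rot [-1.7092e+02 -5.0000e-02  7.9450e+01] F [ 0.88 -1.42  4.19] open 0.0366
shift units [ 0.001 -0.008 -0.046] turn units [-0.014 -0.01  -0.007] goal-frame shift [ 0.001 -0.008 -0.046]
t 4.35 pos [0.484  0.1623 0.2461] rot [-1.7092e+02 -5.0000e-02  7.9450e+01] F [ 1.58 -0.11  3.18] open 0.0363
shift units [ 0.001 -0.008 -0.046] turn units [-0.014 -0.01  -0.007] goal-frame shift [ 0.001 -0.008 -0.046]
```

View pics/side3c.png

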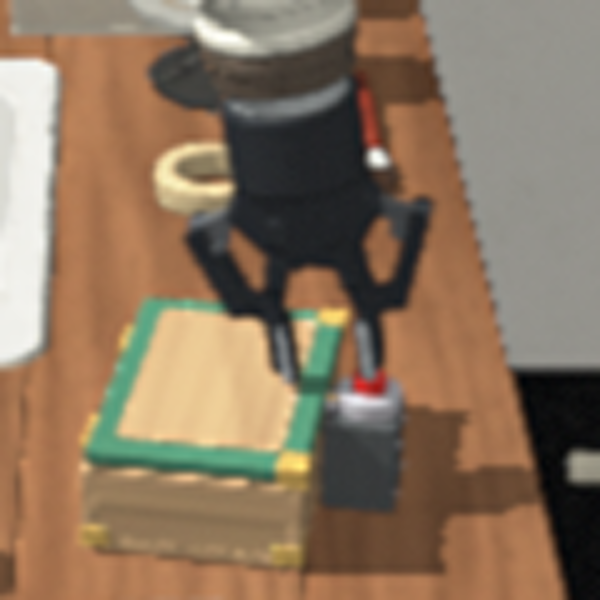

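The button finger is on the red button at crop (370,378). The lid finger is just above the lid at (290,380), and the lid is still shut.

Request:
{"fn": "carry_out", "kwargs": {
  "targets": "0 0.001 0.008 0 0 0 -0.15;0 0.001 0.008 0 0 0 -0.15;0 0.001 0.008 0 0 0 -0.15;0 0 0 0 0 0 -0.15;0 0 0 0 0 0 -0.15;0 0 0 0 0 0 -0.15;0 0 0 0 0 0 -0.15;0 0 0 0 0 0 -0.15"
}}

```text
time: 5.02
ee_pos: [0.4839, 0.1623, 0.245]
tcp_rot: [-170.9, -0.0, 79.5]
wrist_force: [2.8, 0.5, 4.1]
opening: 0.0366
grasp_force: 2.1
```

```bash
cat > st.py <<'E'
from h import *
from workcell import camera
F=[];M=[];P=[];im=[]
for i in range(4):
    o=monitor.get_obs();R=Ro.from_euler('xyz',o['tcp_rot'],degrees=True).as_matrix()
    F.append(R.T@o['wrist_force']);M.append(R.T@o['torque']);P.append(o['ee_pos']);im=camera('wrist')
print("F",np.mean(F,0).round(2),"M",np.mean(M,0).round(3),"P",np.mean(P,0).round(4),"rot",o['tcp_rot'].round(2),o['grasp_force'],o['time'])
cv2.imwrite('pics/now.png',im[:,:,::-1])
g=cv2.cvtColor(im,cv2.COLOR_RGB2HSV);m=cv2.inRange(g,(60,90,40),(95,255,255))
print("green edge col rows 20,80:",[np.nonzero(m[r])[0][:1] for r in (20,80,120)])
E
python3 st.py
```

```text
F [ 0.59  2.36 -4.33] M [-0.582  0.118 -0.006] P [0.4839 0.1623 0.245 ] rot [-1.7091e+02 -4.0000e-02  7.9450e+01] 2.0623847271781415 5.1667
green edge col rows 20,80: [array([], dtype=int64), array([360]), array([292])]
```

Request:
{"fn": "carry_out", "kwargs": {
  "targets": "0 0.001 0.008 0 0 0 -0.15;0 0.001 0.008 0 0 0 -0.15;0 0.001 0.008 0 0 0 -0.15;0 0.001 0.006 0 0 0 -0.15;0 0 0 0 0 0 -0.15;0 0 0 0 0 0 -0.15;0 0 0 0 0 0 -0.15;0 0 0 0 0 0 -0.15"
}}

```text
time: 5.88
ee_pos: [0.4839, 0.1623, 0.2437]
tcp_rot: [-170.9, -0.0, 79.5]
wrist_force: [3.7, 0.5, 5.0]
opening: 0.0364
grasp_force: 2.4
```

```bash
python3 st.py
```

```text
F [ 0.8   3.17 -5.57] M [-0.721  0.171 -0.001] P [0.4839 0.1623 0.2437] rot [-1.709e+02 -4.000e-02  7.946e+01] 2.4207928102259757 6.0333
green edge col rows 20,80: [array([], dtype=int64), array([329]), array([292])]
```

Request:
{"fn": "carry_out", "kwargs": {
  "targets": "0 0.001 0.008 0 0 0 -0.15;0 0.001 0.008 0 0 0 -0.15;0 0 0 0 0 0 -0.15;0 0 0 0 0 0 -0.15;0 0 0 0 0 0 -0.15;0 0 0 0 0 0 -0.15;0 0 0 0 0 0 -0.15;0 0 0 0 0 0 -0.15"
}}

```text
time: 6.75
ee_pos: [0.4838, 0.1623, 0.243]
tcp_rot: [-170.9, -0.0, 79.5]
wrist_force: [3.8, -0.0, 4.3]
opening: 0.0365
grasp_force: 2.4
```

```bash
python3 st.py
```

```text
F [ 0.54  3.34 -4.72] M [-0.677  0.164 -0.017] P [0.4838 0.1623 0.243 ] rot [-1.7089e+02 -3.0000e-02  7.9450e+01] 2.3578651633579284 6.9
green edge col rows 20,80: [array([], dtype=int64), array([329]), array([292])]
```

```bash
cp pics/now.png pics/ref.png; sed -i '$d' st.py; cat >> st.py <<'E'
r=cv2.imread('pics/ref.png');p0=cv2.goodFeaturesToTrack(r[60:200,:,1],40,.02,8)+np.float32([0,60])
p1,s,_=cv2.calcOpticalFlowPyrLK(r,np.ascontiguousarray(im[:,:,::-1]),p0,None)
for a,b,k in zip(p0[:,0],p1[:,0],s[:,0]):
    if k and 290<a[0]: print("flow",a.round(),(b-a).round(2))
E
```

Request:
{"fn": "carry_out", "kwargs": {
  "targets": "0 0.001 0.008 0 0 0 -0.15;0 0.001 0.008 0 0 0 -0.15;0 0 0 0 0 0 -0.15;0 0 0 0 0 0 -0.15;0 0 0 0 0 0 -0.15;0 0 0 0 0 0 -0.15;0 0 0 0 0 0 -0.15;0 0 0 0 0 0 -0.15"
}}

```text
time: 7.62
ee_pos: [0.4838, 0.1623, 0.2425]
tcp_rot: [-170.9, -0.0, 79.5]
wrist_force: [3.2, 0.6, 3.8]
opening: 0.0364
grasp_force: 2.6
```

```bash
python3 st.py
```

```text
F [ 0.88  2.95 -5.08] M [-0.683  0.162  0.012] P [0.4838 0.1623 0.2425] rot [-1.7089e+02 -4.0000e-02  7.9450e+01] 2.5728829670333653 7.7667
flow [300.  74.] [-0.2  -0.09]
flow [326.  77.] [ 0.07 -0.2 ]
flow [291.  77.] [-0.25 -0.09]
flow [324. 114.] [ 0.05 -0.03]
flow [297. 118.] [-0.24 -0.04]
```

Request:
{"fn": "carry_out", "kwargs": {
  "targets": "0 0.001 0.008 0 0 0 -0.15;0 0.001 0.008 0 0 0 -0.15;0 0 0 0 0 0 -0.15;0 0 0 0 0 0 -0.15;0 0 0 0 0 0 -0.15;0 0 0 0 0 0 -0.15;0 0 0 0 0 0 -0.15;0 0 0 0 0 0 -0.15"
}}

```text
time: 8.48
ee_pos: [0.4838, 0.1623, 0.2421]
tcp_rot: [-170.9, -0.0, 79.5]
wrist_force: [3.7, -0.6, 6.7]
opening: 0.0366
grasp_force: 3.6
```

```bash
python3 st.py
```

```text
F [ 0.46  2.03 -7.91] M [-0.483  0.065 -0.009] P [0.4838 0.1623 0.2421] rot [-1.709e+02 -4.000e-02  7.946e+01] 3.6168990639271215 8.6333
flow [300.  74.] [-0.32 -0.05]
flow [326.  77.] [-0.09 -0.16]
flow [291.  77.] [-0.38 -0.05]
flow [324. 114.] [-0.11  0.01]
flow [297. 118.] [-0.33 -0.01]
```

```bash
cp pics/now.png pics/ref.png
```

Request:
{"fn": "carry_out", "kwargs": {
  "targets": "0 -0.001 -0.01 0 0 0 -0.15;0 -0.001 -0.01 0 0 0 -0.15;0 -0.001 -0.01 0 0 0 -0.15;0 -0.001 -0.01 0 0 0 -0.15;0 0 0 0 0 0 -0.15;0 0 0 0 0 0 -0.15;0 0 0 0 0 0 -0.15;0 0 0 0 0 0 -0.15"
}}

```text
time: 9.35
ee_pos: [0.4836, 0.1623, 0.2431]
tcp_rot: [-170.8, -0.0, 79.5]
wrist_force: [-0.5, 0.4, 1.5]
opening: 0.0362
grasp_force: 0.8
```

```bash
python3 st.py
```

```text
F [-0.03 -0.95 -2.08] M [ 0.082 -0.035 -0.01 ] P [0.4836 0.1623 0.2431] rot [-1.7085e+02 -2.0000e-02  7.9460e+01] 1.2904499132127967 9.5
flow [326.  77.] [ 0.81 -0.16]
flow [291.  78.] [ 0.89 -0.05]
flow [300.  74.] [ 0.84 -0.07]
flow [324. 114.] [ 0.78 -0.33]
flow [296. 118.] [ 0.99 -0.29]
```

Request:
{"fn": "carry_out", "kwargs": {
  "targets": "0 -0.003 -0.02 0 0 0 -0.15;0 -0.003 -0.02 0 0 0 -0.15;0 -0.003 -0.02 0 0 0 -0.15;0 -0.003 -0.02 0 0 0 -0.15;0 -0.003 -0.02 0 0 0 -0.15;0 -0.003 -0.02 0 0 0 -0.15;0 0 0 0 0 0 -0.15;0 0 0 0 0 0 -0.15"
}}

```text
time: 10.22
ee_pos: [0.484, 0.1623, 0.2481]
tcp_rot: [-170.9, -0.0, 79.5]
wrist_force: [-0.0, 0.0, 0.2]
opening: 0.0361
grasp_force: 0.0
```

```bash
python3 st.py | grep -v flow; python3 - <<'E'
from h import *
im=cv2.imread('pics/now.png');cv2.imwrite('pics/nowc.png',cv2.resize(im[180:320,200:360],None,fx=5,fy=4.2857,interpolation=2)) if 0 else cv2.imwrite('pics/nowc.png',cv2.resize(im[180:320,200:360],None,fx=4.2,fy=4.2,interpolation=2))
E
```

```text
F [ 0.04 -0.09 -0.25] M [-0.158 -0.021  0.026] P [0.484  0.1623 0.2481] rot [-1.7089e+02 -3.0000e-02  7.9450e+01] 0.0 10.3667
```

View pics/nowc.png

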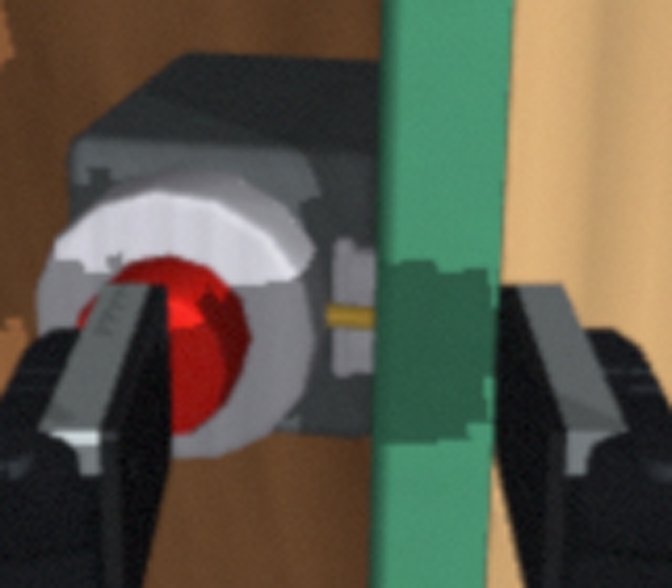

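The tip is directly over the red button: its inner corner is at crop x≈165 and the button spans 80 to 248. The lid finger is over the lid. The button finger gives a little under load, so the lid finger landed first. I'll reduce the tilt to 6° about the button tip and press again.

Request:
{"fn": "carry_out", "kwargs": {
  "targets": "0 0 -0.05 0 0 0 -0.15;0 -0.11 -0.012 -0.26 0 0 -0.15;0 -0.115 -0.012 -0.26 0 0 -0.15;0 0 0 0 0 0 -0.15;0 0.003 0.025 0 0 0 -0.15;0 0.003 0.025 0 0 0 -0.15;0 0.003 0.025 0 0 0 -0.15;0 0 0 0 0 0 -0.15"
}}

```text
time: 11.08
ee_pos: [0.4757, 0.1639, 0.2493]
tcp_rot: [-173.8, -0.0, 79.5]
wrist_force: [-0.5, 0.2, 1.9]
opening: 0.0363
grasp_force: 0.8
```

```bash
cp pics/now.png pics/ref.png; sed -i 's/,"P",/,"world",(R@np.mean(F,0)).round(2),"P",/' st.py; python3 st.py | grep -v flow
```

```text
F [ 0.17 -1.08 -1.29] M [0.119 0.059 0.007] world [-0.89  0.34  1.4 ] P [0.4757 0.1639 0.2493] rot [-1.7385e+02 -3.0000e-02  7.9450e+01] 0.7368677582417149 11.2333
```

Request:
{"fn": "carry_out", "kwargs": {
  "targets": "0 0.002 0.0125 0 0 0 -0.15;0 0.002 0.0125 0 0 0 -0.15;0 0.002 0.0125 0 0 0 -0.15;0 0.002 0.0125 0 0 0 -0.15;0 0.002 0.0125 0 0 0 -0.15;0 0.002 0.0125 0 0 0 -0.15;0 0 0 0 0 0 -0.15;0 0 0 0 0 0 -0.15"
}}

```text
time: 11.95
ee_pos: [0.4757, 0.1638, 0.2464]
tcp_rot: [-173.9, -0.0, 79.5]
wrist_force: [-2.5, 1.0, 5.7]
opening: 0.0364
grasp_force: 2.1
```

```bash
python3 st.py | grep -v flow; cp pics/now.png pics/ref.png
```

```text
F [ 0.56 -3.19 -4.22] M [0.65  0.071 0.012] world [-2.57  1.05  4.53] P [0.4757 0.1638 0.2464] rot [-1.7386e+02 -3.0000e-02  7.9460e+01] 2.0550355670275167 12.1
```

Request:
{"fn": "carry_out", "kwargs": {
  "targets": "0 0.002 0.01 0 0 0 -0.15;0 0.002 0.01 0 0 0 -0.15;0 0.002 0.01 0 0 0 -0.15;0 0 0 0 0 0 -0.15;0 0 0 0 0 0 -0.15;0 0 0 0 0 0 -0.15;0 0 0 0 0 0 -0.15;0 0 0 0 0 0 -0.15"
}}

```text
time: 12.82
ee_pos: [0.4759, 0.1638, 0.2452]
tcp_rot: [-173.9, -0.0, 79.5]
wrist_force: [-3.9, 1.4, 4.0]
opening: 0.0363
grasp_force: 2.2
```

```bash
python3 st.py
```

```text
F [ 0.57 -4.28 -4.01] M [0.842 0.103 0.019] world [-3.66  1.26  4.44] P [0.4759 0.1638 0.2452] rot [-1.7386e+02 -3.0000e-02  7.9460e+01] 2.2021090640919283 12.9667
flow [323.  78.] [-0.2  -0.42]
flow [322. 114.] [-0.16 -0.12]
flow [544. 120.] [ 1.77 -0.2 ]
```

Request:
{"fn": "carry_out", "kwargs": {
  "targets": "0 -0.012 0.005 0 0 0 -0.15;0 -0.012 0.005 0 0 0 -0.15;0 0 0 0 0 0 -0.15;0 0 0 0 0 0 -0.15;0 0 0 0 0 0 -0.15;0 0 0 0 0 0 -0.15;0 0 0 0 0 0 -0.15;0 0 0 0 0 0 -0.15"
}}

```text
time: 13.68
ee_pos: [0.4751, 0.164, 0.2451]
tcp_rot: [-173.9, -0.0, 79.4]
wrist_force: [3.2, 0.5, 5.6]
opening: 0.0364
grasp_force: 2.5
```

```bash
python3 st.py
```

```text
F [ 0.07  3.52 -5.51] M [-0.718 -0.064 -0.023] world [ 4.03 -0.68  5.11] P [0.4751 0.164  0.245 ] rot [-1.739e+02 -4.000e-02  7.945e+01] 2.5163875093858223 13.8333
flow [323.  78.] [ 1.56 -0.29]
flow [322. 114.] [1.46 0.07]
flow [544. 120.] [3.75 0.05]
```

Request:
{"fn": "carry_out", "kwargs": {
  "targets": "0 0.006 0.008 0 0 0 -0.15;0 0.006 0.007 0 0 0 -0.15;0 0 0 0 0 0 -0.15;0 0 0 0 0 0 -0.15;0 0 0 0 0 0 -0.15;0 0 0 0 0 0 -0.15;0 0 0 0 0 0 -0.15;0 0 0 0 0 0 -0.15"
}}

```text
time: 14.55
ee_pos: [0.4753, 0.1639, 0.2442]
tcp_rot: [-173.9, -0.0, 79.5]
wrist_force: [2.8, -0.3, 4.3]
opening: 0.0363
grasp_force: 2.3
```

```bash
python3 st.py
```

```text
F [ 0.16  1.86 -4.79] M [-0.392  0.104  0.024] world [ 2.35 -0.28  4.56] P [0.4753 0.1639 0.2442] rot [-1.7386e+02 -4.0000e-02  7.9450e+01] 2.254733420413686 14.7
flow [323.  78.] [ 1.69 -1.03]
flow [322. 114.] [ 1.63 -0.11]
flow [544. 120.] [ 5.56 -0.05]
```

Request:
{"fn": "carry_out", "kwargs": {
  "targets": "0 0.004 0.008 0 0 0 -0.15;0 0.004 0.007 0 0 0 -0.15;0 0 0 0 0 0 -0.15;0 0 0 0 0 0 -0.15;0 0 0 0 0 0 -0.15;0 0 0 0 0 0 -0.15;0 0 0 0 0 0 -0.15;0 0 0 0 0 0 -0.15"
}}

```text
time: 15.42
ee_pos: [0.4754, 0.1639, 0.2437]
tcp_rot: [-173.8, -0.0, 79.5]
wrist_force: [-0.1, 0.3, 6.6]
opening: 0.0364
grasp_force: 3.2
```

```bash
cp pics/now.png pics/ref.png; python3 st.py
```

```text
F [ 0.46 -0.16 -6.56] M [-0.046  0.086  0.04 ] world [0.62 0.34 6.54] P [0.4754 0.1639 0.2437] rot [-1.7384e+02 -4.0000e-02  7.9460e+01] 3.1724745136853016 15.5667
flow [325.  77.] [ 0.13 -0.29]
flow [326. 118.] [ 0.21 -0.06]
flow [550. 119.] [ 1.17 -0.01]
```

```bash
cp pics/now.png pics/ref.png
```

Request:
{"fn": "carry_out", "kwargs": {
  "targets": "0 -0.001 -0.01 0 0 0 -0.15;0 -0.001 -0.01 0 0 0 -0.15;0 -0.001 -0.01 0 0 0 -0.15;0 -0.001 -0.01 0 0 0 -0.15;0 -0.001 -0.01 0 0 0 -0.15;0 -0.001 -0.01 0 0 0 -0.15;0 0 0 0 0 0 -0.15;0 0 0 0 0 0 -0.15"
}}

```text
time: 16.28
ee_pos: [0.4755, 0.1639, 0.2462]
tcp_rot: [-173.9, -0.0, 79.5]
wrist_force: [0.1, 1.0, 5.7]
opening: 0.0365
grasp_force: 2.9
```

```bash
python3 st.py
```

```text
F [ 0.7  -0.6  -5.53] M [0.001 0.093 0.001] world [0.12 0.69 5.56] P [0.4755 0.1639 0.2462] rot [-1.7386e+02 -4.0000e-02  7.9460e+01] 2.872374423277506 16.4333
flow [293.  74.] [ 0.23 -0.39]
flow [325.  77.] [ 0.79 -0.09]
flow [326. 118.] [ 0.7  -0.04]
flow [551. 119.] [-2.96 -0.02]
```

```bash
cat > arc.py <<'E'
import numpy as np
# case-plane (x,z) arc of the lid finger's inner corner; tool-frame y,z shift per row with tilt change
H=np.array([.058,.055]);r=.106;cy,cz=.018,.1734
P=lambda t:H+r*np.array([-np.cos(t),np.sin(t)])+.012*np.array([np.sin(t),np.cos(t)])
ax=lambda a:(np.array([np.cos(a),-np.sin(a)]),np.array([-np.sin(a),-np.cos(a)]))
def tcp(t,a):
    ty,tz=ax(a);return P(t)-cy*ty-cz*tz
a=np.radians(6.1);th=np.concatenate([[.04],np.linspace(.06,1.80,40)]);pos=tcp(th[0],a)
for i,t in enumerate(th[1:]):
    ty,tz=ax(a);d=tcp(t,a+.003)-pos;s=np.round([d@ty/.04,d@tz/.04],2)
    pos=pos+.04*(s[0]*ty+s[1]*tz);a+=.003
    if i%8==0:print()
    print(f"0 {s[0]} {s[1]} 0.03 0 0 -0.15;",end="")
print("\nend tcp from start",(pos-tcp(.04,np.radians(6.1))))
E
python3 arc.py
```

```text
0 0.02 -0.05 0.03 0 0 -0.15;0 0.02 -0.12 0.03 0 0 -0.15;0 0.03 -0.12 0.03 0 0 -0.15;0 0.03 -0.12 0.03 0 0 -0.15;0 0.04 -0.12 0.03 0 0 -0.15;0 0.04 -0.12 0.03 0 0 -0.15;0 0.05 -0.11 0.03 0 0 -0.15;0 0.05 -0.12 0.03 0 0 -0.15;
0 0.06 -0.11 0.03 0 0 -0.15;0 0.06 -0.11 0.03 0 0 -0.15;0 0.06 -0.11 0.03 0 0 -0.15;0 0.07 -0.1 0.03 0 0 -0.15;0 0.08 -0.1 0.03 0 0 -0.15;0 0.08 -0.1 0.03 0 0 -0.15;0 0.08 -0.1 0.03 0 0 -0.15;0 0.09 -0.1 0.03 0 0 -0.15;
0 0.09 -0.09 0.03 0 0 -0.15;0 0.09 -0.09 0.03 0 0 -0.15;0 0.1 -0.08 0.03 0 0 -0.15;0 0.1 -0.08 0.03 0 0 -0.15;0 0.11 -0.08 0.03 0 0 -0.15;0 0.1 -0.07 0.03 0 0 -0.15;0 0.11 -0.07 0.03 0 0 -0.15;0 0.12 -0.07 0.03 0 0 -0.15;
0 0.11 -0.06 0.03 0 0 -0.15;0 0.12 -0.06 0.03 0 0 -0.15;0 0.12 -0.05 0.03 0 0 -0.15;0 0.12 -0.05 0.03 0 0 -0.15;0 0.13 -0.04 0.03 0 0 -0.15;0 0.12 -0.04 0.03 0 0 -0.15;0 0.13 -0.03 0.03 0 0 -0.15;0 0.13 -0.03 0.03 0 0 -0.15;
0 0.13 -0.03 0.03 0 0 -0.15;0 0.13 -0.02 0.03 0 0 -0.15;0 0.13 -0.01 0.03 0 0 -0.15;0 0.13 -0.01 0.03 0 0 -0.15;0 0.13 -0.01 0.03 0 0 -0.15;0 0.14 0.0 0.03 0 0 -0.15;0 0.13 0.01 0.03 0 0 -0.15;0 0.13 0.01 0.03 0 0 -0.15;
end tcp from start [0.16205943 0.08291447]
```

Request:
{"fn": "carry_out", "kwargs": {
  "targets": "0 0.02 -0.05 0.03 0 0 -0.15;0 0.02 -0.12 0.03 0 0 -0.15;0 0.03 -0.12 0.03 0 0 -0.15;0 0.03 -0.12 0.03 0 0 -0.15;0 0.04 -0.12 0.03 0 0 -0.15;0 0.04 -0.12 0.03 0 0 -0.15;0 0.05 -0.11 0.03 0 0 -0.15;0 0.05 -0.12 0.03 0 0 -0.15"
}}

```text
time: 17.15
ee_pos: [0.4909, 0.1609, 0.28]
tcp_rot: [-172.5, -0.0, 79.5]
wrist_force: [0.6, -0.5, 1.5]
opening: 0.0359
grasp_force: 0.4
```

```bash
python3 - <<'E'
from h import *
from workcell import camera
o=monitor.get_obs();R=Ro.from_euler('xyz',o['tcp_rot'],degrees=True).as_matrix();print(R.T@o['wrist_force'],R.T@o['torque'],o['ee_pos'],o['tcp_rot'])
cv2.imwrite('pics/s4.png',cv2.resize(camera('side')[130:280,230:380,::-1],None,fx=4,fy=4,interpolation=2))
E
```

```text
[-0.40621526  0.45072704 -1.59410544] [-0.25653745 -0.10069787  0.04441956] [0.49092236 0.16092265 0.28000246] [-1.72482954e+02 -2.28494002e-02  7.94512782e+01]
```

View pics/s4.png

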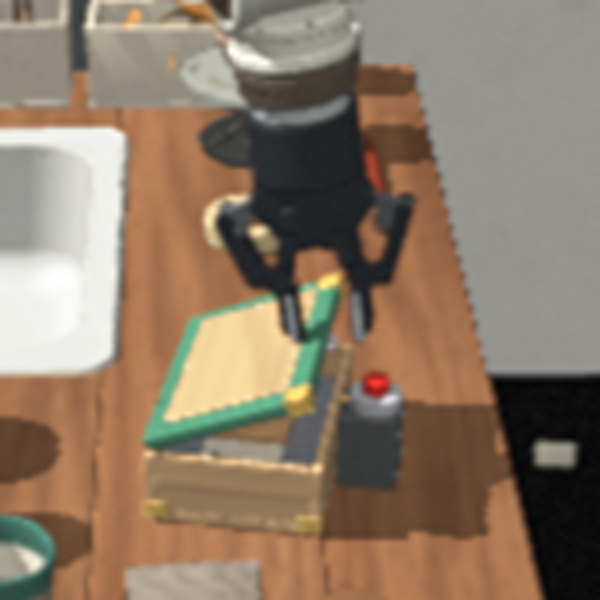

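The lid is released and lifted to about 20°, held at crop (295,335) by the lid finger, and the button is back up at (376,383). I'll continue along the arc.

Request:
{"fn": "carry_out", "kwargs": {
  "targets": "0 0.06 -0.11 0.03 0 0 -0.15;0 0.06 -0.11 0.03 0 0 -0.15;0 0.06 -0.11 0.03 0 0 -0.15;0 0.07 -0.1 0.03 0 0 -0.15;0 0.08 -0.1 0.03 0 0 -0.15;0 0.08 -0.1 0.03 0 0 -0.15;0 0.08 -0.1 0.03 0 0 -0.15;0 0.09 -0.1 0.03 0 0 -0.15"
}}

```text
time: 17.87
ee_pos: [0.5182, 0.1559, 0.3095]
tcp_rot: [-171.1, -0.0, 79.5]
wrist_force: [-0.1, -0.2, 0.3]
opening: 0.0365
grasp_force: 0.3
```

Request:
{"fn": "carry_out", "kwargs": {
  "targets": "0 0.09 -0.09 0.03 0 0 -0.15;0 0.09 -0.09 0.03 0 0 -0.15;0 0.1 -0.08 0.03 0 0 -0.15;0 0.1 -0.08 0.03 0 0 -0.15;0 0.11 -0.08 0.03 0 0 -0.15;0 0.1 -0.07 0.03 0 0 -0.15;0 0.11 -0.07 0.03 0 0 -0.15;0 0.12 -0.07 0.03 0 0 -0.15"
}}

```text
time: 18.53
ee_pos: [0.5541, 0.1492, 0.3288]
tcp_rot: [-169.7, -0.0, 79.5]
wrist_force: [0.3, -1.3, -0.4]
opening: 0.0364
grasp_force: 0.2
```

Request:
{"fn": "carry_out", "kwargs": {
  "targets": "0 0.11 -0.06 0.03 0 0 -0.15;0 0.12 -0.06 0.03 0 0 -0.15;0 0.12 -0.05 0.03 0 0 -0.15;0 0.12 -0.05 0.03 0 0 -0.15;0 0.13 -0.04 0.03 0 0 -0.15;0 0.12 -0.04 0.03 0 0 -0.15;0 0.13 -0.03 0.03 0 0 -0.15;0 0.13 -0.03 0.03 0 0 -0.15"
}}

```text
time: 19.2
ee_pos: [0.5946, 0.1416, 0.3354]
tcp_rot: [-168.3, -0.0, 79.5]
wrist_force: [0.3, -0.6, -0.3]
opening: 0.0366
grasp_force: 0.1
```

Request:
{"fn": "carry_out", "kwargs": {
  "targets": "0 0.13 -0.03 0.03 0 0 -0.15;0 0.13 -0.02 0.03 0 0 -0.15;0 0.13 -0.01 0.03 0 0 -0.15;0 0.13 -0.01 0.03 0 0 -0.15;0 0.13 -0.01 0.03 0 0 -0.15;0 0.14 0 0.03 0 0 -0.15;0 0.13 0.01 0.03 0 0 -0.15;0 0.13 0.01 0.03 0 0 -0.15"
}}

```text
time: 19.87
ee_pos: [0.6355, 0.134, 0.3286]
tcp_rot: [-167.0, -0.0, 79.5]
wrist_force: [-0.9, 0.4, -0.3]
opening: 0.0366
grasp_force: 0.0
```

```bash
python3 - <<'E'
from h import *
from workcell import camera
c=get_calibration("side");V=c["view"]
im=camera('side')[:,:,::-1];cv2.imwrite('pics/s5.png',im)
hsv=cv2.cvtColor(im,cv2.COLOR_BGR2HSV)[130:290,225:345]
g=cv2.inRange(hsv,(60,90,40),(95,255,255));ys,xs=np.nonzero(g);print("green bbox",xs.min()+225,xs.max()+225,ys.min()+130,ys.max()+130,len(xs))
# predicted lid corners (near end, case y=+.085) for angles
EY=np.array([-EX[1],EX[0],0])
for t in (1.4,1.57,1.75):
  for s in (.085,-.085):
   for rr in (0,.12):
    p=BUT+EX*(.086+.058-rr*np.cos(t)+.012*np.sin(t))+EZ*(.055+rr*np.sin(t)+.012*np.cos(t))+EY*s
    q=V[:3,:3]@p+V[:3,3];print(t,s,rr,(c["cx"]+c["fx"]*q[0]/q[2]).round(1),(c["cy"]+c["fy"]*q[1]/q[2]).round(1))
cv2.imwrite('pics/s5c.png',cv2.resize(im[110:280,225:395],None,fx=3.5,fy=3.5,interpolation=2))
E
```

```text
green bbox 225 276 180 279 822
1.4 0.085 0 262.8 243.2
1.4 0.085 0.12 269.4 205.3
1.4 -0.085 0 274.6 212.1
1.4 -0.085 0.12 281.0 176.6
1.57 0.085 0 262.7 243.9
1.57 0.085 0.12 261.6 204.8
1.57 -0.085 0 274.5 212.7
1.57 -0.085 0.12 274.0 176.2
1.75 0.085 0 262.8 244.5
1.75 0.085 0.12 253.6 205.5
1.75 -0.085 0 274.6 213.3
1.75 -0.085 0.12 266.7 176.9
```

```bash
python3 - <<'E'
import cv2,numpy as np
hsv=cv2.cvtColor(cv2.imread('pics/s5.png'),cv2.COLOR_BGR2HSV);g=cv2.inRange(hsv,(60,90,40),(95,255,255))
n,l,s,_=cv2.connectedComponentsWithStats(g)
print([tuple(map(int,x)) for x in s[1:] if x[4]>15 and 240<x[0]<300])
for r in range(176,250,6): x=np.nonzero(g[r,235:300])[0]+235;print(r,(x.min(),x.max(),len(x)) if len(x) else None)
y=cv2.inRange(hsv,(20,140,120),(32,255,255));n,l,s,ce=cv2.connectedComponentsWithStats(y);print([(tuple(map(int,a)),b.round()) for a,b in zip(s[1:],ce[1:]) if a[4]>5 and 230<a[0]<330 and 160<a[1]<270])
E
```

```text
[(257, 180, 20, 62, 667)]
176 None
182 (np.int64(265), np.int64(267), 3)
188 (np.int64(266), np.int64(267), 2)
194 (np.int64(258), np.int64(269), 12)
200 (np.int64(258), np.int64(273), 16)
206 (np.int64(261), np.int64(275), 15)
212 (np.int64(257), np.int64(276), 20)
218 (np.int64(258), np.int64(274), 17)
224 (np.int64(260), np.int64(271), 12)
230 (np.int64(261), np.int64(269), 9)
236 (np.int64(262), np.int64(267), 6)
242 None
248 None
[((255, 203, 4, 6, 21), array([257., 206.])), ((267, 256, 4, 3, 8), array([268., 257.])), ((305, 260, 5, 3, 10), array([307., 261.]))]
```

The lid's top corner is at (256,205), which fits about 1.72 rad, so it's past upright and there's no force on the finger. I'll back the finger off and withdraw along the tool axis.

Request:
{"fn": "carry_out", "kwargs": {
  "targets": "0 0.05 0 0 0 0 -0.15;0 0.05 0 0 0 0 -0.15;0 0.05 0 0 0 0 -0.15;0 0 -0.1 0 0 0 -0.15;0 0 -0.2 0 0 0 -0.15;0 0 -0.3 0 0 0 -0.15;0 0 -0.3 0 0 0 -0.15;0 0 -0.3 0 0 0 -0.15"
}}

```text
time: 20.58
ee_pos: [0.6512, 0.1311, 0.3759]
tcp_rot: [-167.0, -0.1, 79.5]
wrist_force: [0.5, 0.0, 0.2]
opening: 0.0363
grasp_force: 0.0
```

Request:
{"fn": "carry_out", "kwargs": {
  "targets": "0 0 -0.3 0 0 0 -0.15;0 0 -0.3 0 0 0 -0.15;0 0 -0.3 0 0 0 -0.15;0 0 -0.3 0 0 0 -0.15;0 0 -0.2 0 0 0 -0.15;0 0 0 0 0 0 -0.15;0 0 0 0 0 0 -0.15;0 0 0 0 0 0 -0.15"
}}

```text
time: 21.25
ee_pos: [0.6637, 0.1288, 0.4285]
tcp_rot: [-167.0, -0.0, 79.5]
wrist_force: [0.3, -0.4, -1.0]
opening: 0.0363
grasp_force: 0.0
```

```bash
python3 - <<'E'
from h import *
from workcell import camera
o=monitor.get_obs();print(o['ee_pos'],o['wrist_force'],o['grasp_force'])
im=camera('side')[:,:,::-1];hsv=cv2.cvtColor(im,cv2.COLOR_BGR2HSV);g=cv2.inRange(hsv,(60,90,40),(95,255,255))
n,l,s,_=cv2.connectedComponentsWithStats(g);print([tuple(map(int,x)) for x in s[1:] if x[4]>15 and 240<x[0]<300])
y=cv2.inRange(hsv,(20,140,120),(32,255,255));n,l,s,ce=cv2.connectedComponentsWithStats(y);print([(tuple(map(int,a)),b.round()) for a,b in zip(s[1:],ce[1:]) if a[4]>5 and 230<a[0]<330 and 160<a[1]<270])
d=cv2.absdiff(im,cv2.imread('pics/side0.png')).max(2)>60
for n,(x0,y0,x1,y1) in dict(bowl=(195,222,230,240),cup=(213,260,246,302),clay=(258,270,298,300),tape=(280,178,304,193),rib=(312,278,334,300),brush=(318,165,332,190)).items(): print(n,d[y0:y1,x0:x1].mean().round(3))
E
```

```text
[0.66367295 0.12878742 0.42854001] [ 0.29118734 -0.37420524 -1.03150049] 0.0
[(257, 180, 20, 62, 712)]
[((255, 203, 4, 6, 20), array([256., 206.])), ((267, 256, 4, 3, 9), array([268., 257.])), ((305, 260, 5, 3, 10), array([307., 261.]))]
bowl 0.0
cup 0.0
clay 0.0
tape 0.0
rib 0.0
brush 0.0
```

The lid hasn't moved with the hand withdrawn, and the things around the case look undisturbed, so I'm handing in.

```bash
python3 -c "
from workcell import bot
print(bot.job_done())"
```

```text
the job is handed in; nothing more can be done
None
```

The case is open and handed in at about 21 s: the lid, steadied by the finger as it rose, stands by itself past upright (about 1.72 rad by the camera), and the things around it did not move; a first press at too steep a tilt did not release the catch and rested a finger lightly on the shut lid (about 8 N in all at the wrist), and the second released it at about 6.5 N.

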